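# Load-test the mouse's two cells and hold the dial on the third click

### The arm

A 7-joint arm with a two-finger parallel gripper is mounted at the origin on a cart in front of the work surface, level with it; the furniture and walls round the work are solid. World frame = base frame: x ahead of the robot, y to its left, z up, the work surface at z = 0. Lengths are in m, angles in rad, forces in N, time in s.
With the tool pointing down it reaches from about 0.4 to 0.85 m from the base axis. Payload 10.4 kg.
Tool frame: the origin (TCP) lies at the very end of the fingers, on their centre line; the grasp point (between the pads) lies 19 mm behind it; z points along the fingers, y is the direction in which the jaws open and shut (so a half turn about z gives the same grasp; the last joint's range is limited). The gripper opens to 87 mm and grips with 3 to 60 N. Pads are 19 mm wide; open, the fingers measure 117 mm over their backs; the gripper's body (75 mm by 190 mm) begins 51 mm behind the grasp point.
Start: joints at [-1.133, 0.332, -0.065, 1.46, 0.022, 1.35, -0.088], TCP at [0.278, 0.56, 0.223] pointing down, gripper open.
Joint ranges: [-2.6, 2.6], [-0.5, 2.12], [-1.47, 1.34], [0.16, 2.42], [-1.27, 4.41], [0.06, 2.06], [-2.6, 2.6]. Speed limits (rad/s): [2.22, 2.22, 2.79, 2.79, 3.14, 3.14, 3.14].

### API

Orientations are given as a unit quaternion [x, y, z, w].
In Python, from bench import read_state, camera, close_job gives the robot as it stands.
- The arm moves only by the shell command python3 -m inch 'ROWS' [OPENING] [FORCE]. ROWS is JSON, a list of rows, each a list of 6 numbers: the shift along the tool's x, y, z as a fraction of full scale, then the turn, a rotation vector about the tool's x, y, z as a fraction of full scale. In form: [[tx, ty, tz, ax, ay, az], ...]. A call has 1 to 5 rows; each row shifts and turns the commanded pose from where the row before left it, along the tool's axes as they then stand; what a row does not reach is not made up. Full scale, the value 1, is 0.04 m for a shift and 120 degrees for a turn. A row lasts 1/8 s, in which the tool goes at most 62.5 mm and 10.7 degrees, less where a joint would pass 70% of its speed; a pose out of reach is approached as far as the arm can. A call with a number of a shift or a turn outside -1 to 1 is refused whole. A call with a gripper value outside its range is refused whole. OPENING is the opening, from -1 (shut) to 1 (fully open), so that 0 is half open, set as the call begins (- or left out, the last holds). The fingers move at their own pace and stop on an object; FORCE is the grip in N (left out, the last holds). Time passes only in rows, so rows that do not move let the fingers close. It gives the time, the measured TCP pose, the force and the opening at its end, in the units of the state.
- read_state(): the state, without advancing time (a new reading comes with each control period).
- camera(name): name is "side" or "top"; returns a dict with "img" (384x512x3 uint8, red, green, blue), "depth" (384x512 float32, m along the optical axis (not along the pixel's ray), 0 where there is no reading), "fx", "fy", "cx", "cy" (pixels), "k1" (the pictures are not rectified: a ray, as slopes to the right and down, at radius r is drawn at 1 + k1 r^2 times it, then the intrinsics apply), "position" and "orientation" of the camera in the world. Camera axes: x right, y down, z forward; pixel columns grow to the right and rows downward; lengths in m; the calibration is good to about 2 mm. A picture is of the moment at which its call begins.
- close_job(): hands the job in, once; it reports no verdict.
The state is a dict: "time": time; "joint_positions": joint angles; "joint_vel": joint speeds; "joint_torque": joint torques, N m; "ee_pos": TCP position; "eef_rot": TCP orientation; "ft_force": force on the tool from outside, world axes, zero at the start; "torque": the same for the moment, N m; "width": finger opening in m.
Only numpy, scipy, OpenCV 4.12 (cv2) and the standard library are available. Lean on these libraries where they do the work, as an engineer would, in place of code of your own. Each camera call takes 0.05 s, during which the arm holds its last target.

### The job

Load-test the mouse's two AA cells: take the two thicker cells out of the wooden block, drop one into each well of the battery tester with its flat end down, and let go of them. Then turn the tester's spring-return dial clockwise (seen from above) past the first two clicks to the third, the last mark, and keep holding it there against its spring: the program finishes while the gripper is still holding the dial on the third click. Leave the two thin AAA cells standing in the block and do not shove the mouse aside.

Things in the scene. Friction and masses are not known exactly. Their poses are not given: they have to be found in the camera images.
- tester: Battery tester, a fixed grey slab 120 mm (its x) by 190 mm (its y), deck 26 mm above the desk. Origin: middle of its underside; x points to its back (display side), y to its left, z up. On the deck two black tubes (wells) at the left, the dial at the right, 78 mm from the right well. Behind them a display hood, y -60 to +60, from x +23 mm back, up to 18 mm above the deck.
- well_left (a point): Centre of the inner floor of the left well (tester frame: x -12, y +66, z 29 mm). A well is an upright round tube, 17.5 mm inside, flaring over its top 8 mm to a mouth 26 mm inside and 33 mm outside; its rim is 24 mm above this point (53 mm above the desk). An AA cell standing in it projects 26.5 mm above the rim. z up.
- well_right (a point): Centre of the inner floor of the right well, alike, 38 mm from the left one (tester frame: x -12, y +28, z 29 mm).
- dial (a joint): Dial angle, rad: 0 at rest (off stop), growing clockwise seen from above; clicks (soft notches) at 0.4, 0.8 and 1.2, end stop at 1.32. Let go, its spring turns it back to 0 from anywhere: 0.06 N m at rest, 0.12 N m at the third click, plus up to 0.035 N m between clicks. On the third click means 1.08 or more.
- dial_grip (a point): On the dial's vertical axis, mid-height of its grip (tester frame: x -12, y -50, z 48 mm). The grip: an upright black bar 44 long, 12 wide, 24 mm tall (34 to 58 mm above the desk) on a round skirt of 24 mm radius. Site x: along the bar to its end with the white line; y: across it; z up. At joint 0 x is turned +0.6 rad (counter-clockwise) from the tester's x, at the third click -0.6.
- block: Fixed wooden block 40 x 140 x 20 mm (its x, y, z), origin in the middle of its underside. Four round pockets in a row at y = -48, -16, +16 and +48 mm, 16.5 mm wide, 15 mm deep (floor 5 mm above the desk), a cell standing in each, in random order.
- aa_cell_1: One of the two thicker cells (AA): plain white cylinder with steel ends, 14.5 mm in diameter, 50.5 mm tall with a small round button on the upper end; stands flat end down in a pocket of the block, 35.5 mm of it above the block. Origin: centre of the flat lower end; z along the cell to the button. 16 to 30 g.
- aa_cell_2: The other AA cell, alike. Either cell may go into either well.
- aaa_cell_1: One of the two thin cells (AAA): same looks, 10.5 mm in diameter, 44.5 mm tall, standing in another pocket of the block. Origin: centre of its flat lower end. Stays there.
- aaa_cell_2: The other thin cell, alike. Stays there.
- mouse: Loose black computer mouse, 112 x 58 x 39 mm, lying on the desk between the block and the tester. Origin: middle of its underside. Stays where it lies.

How it is judged:
By the outcome, as a careful person would: the job done as asked, in the order asked, and still so for the second after the job is handed in, while the arm keeps its last pose, push and grip.
It also fails if it takes over 72 s, if anything falls off the work surface, if the arm or the gripper's body presses on something with over 40 N, if the wrist force passes 120 N, or if a joint passes its speed limit or range.

## Working session

There is one attempt and no reset: what is moved stays moved. The work goes in short steps, Python scripts to look and compute and a shell command to move; the robot and the scene stay as the last step left them, time stands still between calls to the robot, and variables do not carry over. Pictures are saved under pics/ and viewed, and the job is handed in when it is done.

```bash
ls; mkdir -p pics; cat > h.py <<'E'
import numpy as np, cv2
from scipy.spatial.transform import Rotation as R
from bench import read_state, camera
E
python3 - <<'E'
from h import *
print(read_state())
for n in("side","top"):
    c=camera(n); cv2.imwrite(f"pics/{n}0.png",c["img"][:,:,::-1]); np.savez(f"{n}0.npz",**c)
    print(n,{k:v for k,v in c.items() if k not in("img","depth")})
E
```

```text
pics
{'time': 0.0, 'joint_positions': array([-1.13261214,  0.33287271, -0.06470179,  1.46094957,  0.02161096,
        1.34988322, -0.08851365]), 'joint_vel': array([-3.84755308e-04,  2.65992335e-03, -2.62450087e-04,  2.83483960e-05,
       -1.94411721e-03, -8.09547395e-04, -1.24130443e-03]), 'joint_torque': array([ 1.06421478e-03, -6.23270202e+01,  2.52293749e-02, -3.89894521e+01,
       -6.12200168e-02,  3.97442188e-02,  1.28635734e-04]), 'ee_pos': array([0.27774255, 0.55946546, 0.22174948]), 'eef_rot': array([ 2.28353566e-01,  9.73578013e-01, -6.97388483e-04, -1.24756441e-04]), 'ft_force': array([ 0.02303598, -0.41968173, -1.06618871]), 'torque': array([ 0.01636177,  0.03295146, -0.03596048]), 'width': 0.08712743471471511}
side {'fx': 382.0669618516774, 'fy': 382.0669618516774, 'cx': 254.40011139989912, 'cy': 191.79275327876107, 'k1': -0.12187763276648335, 'position': array([0.4807878 , 0.71842692, 0.669271  ]), 'orientation': array([-0.0089478 ,  0.90190265, -0.43177772,  0.00771629])}
top {'fx': 374.45074852427126, 'fy': 374.45074852427126, 'cx': 256.4136512640773, 'cy': 193.58949234224588, 'k1': -0.10926776089227087, 'position': array([ 0.28055011, -0.02390055,  1.02751283]), 'orientation': array([-0.69420378,  0.71160921, -0.07782464,  0.07507844])}
```

View pics/side0.png

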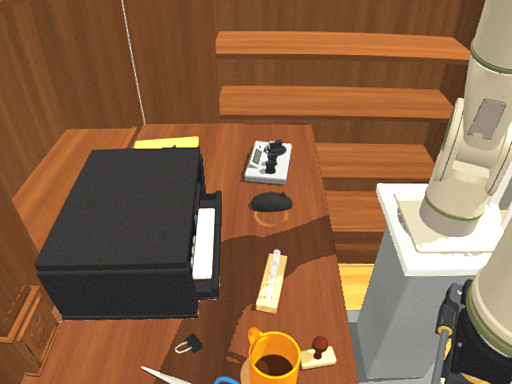

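View pics/top0.png

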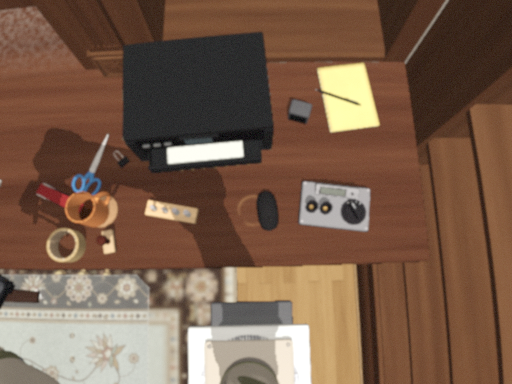

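Top view: block at about (172,211), mouse (267,210), tester (335,206) with wells at left and the dial at (353,211). I'll zoom in next.

```bash
cat >> h.py <<'E'
def K(c): return np.array([[c["fx"],0,c["cx"]],[0,c["fy"],c["cy"]],[0,0,1.]])
def ray(c,uv):
    uv=np.asarray(uv,float).reshape(-1,1,2)
    p=cv2.undistortPoints(uv,K(c),np.array([float(c["k1"]),0,0,0]),None,None,None) if False else cv2.undistortPointsIter(uv,K(c),np.array([float(c["k1"]),0,0,0]),None,None,(3,100,1e-12))
    d=np.c_[p.reshape(-1,2),np.ones(len(uv))]
    return R.from_quat(c["orientation"]).apply(d)
def onz(c,uv,z):
    d=ray(c,uv); p=np.asarray(c["position"]); z=np.broadcast_to(z,len(d))
    return p+d*((z-p[2])/d[:,2])[:,None]
def proj(c,P):
    q=R.from_quat(c["orientation"]).inv()
    P=q.apply(np.atleast_2d(P)-np.asarray(c["position"]))
    return cv2.projectPoints(P.reshape(-1,1,3),np.zeros(3),np.zeros(3),K(c),np.array([float(c["k1"]),0,0,0]))[0].reshape(-1,2)
def load(n):
    d=np.load(n+".npz"); return {k:d[k] if d[k].ndim else float(d[k]) for k in d}
def crop(c,x0,y0,x1,y1,s,out):
    cv2.imwrite("pics/"+out+".png",cv2.resize(c["img"][y0:y1,x0:x1,::-1],None,fx=s,fy=s,interpolation=cv2.INTER_CUBIC))
E
python3 - <<'E'
from h import *
t=load("top0");s=load("side0")
crop(t,130,180,230,240,8,"t_block"); crop(t,290,170,385,240,8,"t_tester")
crop(s,240,235,310,320,7,"s_block"); crop(s,235,130,305,195,8,"s_tester")
print(onz(t,[[172,211],[335,206],[267,210],[353,211]],0.02))
E
```

```text
[[ 0.45908219  0.2020061   0.02      ]
 [ 0.46200642 -0.24576088  0.02      ]
 [ 0.45569009 -0.05837555  0.02      ]
 [ 0.44672917 -0.29482161  0.02      ]]
```

View pics/t_block.png

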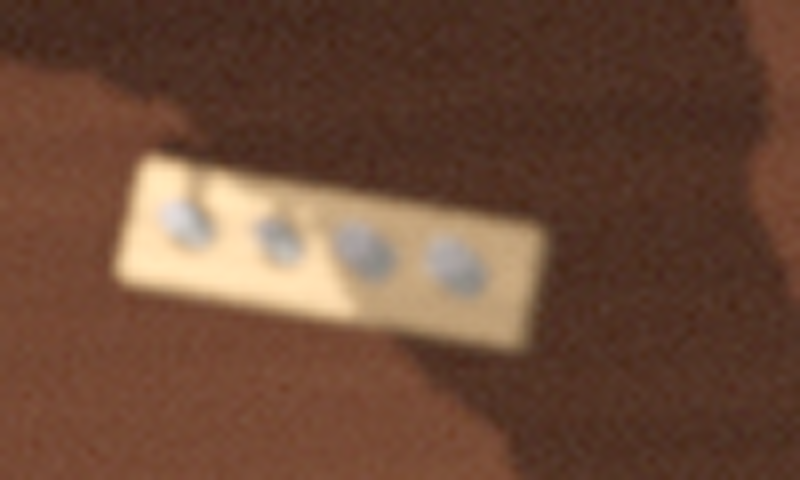

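View pics/t_tester.png

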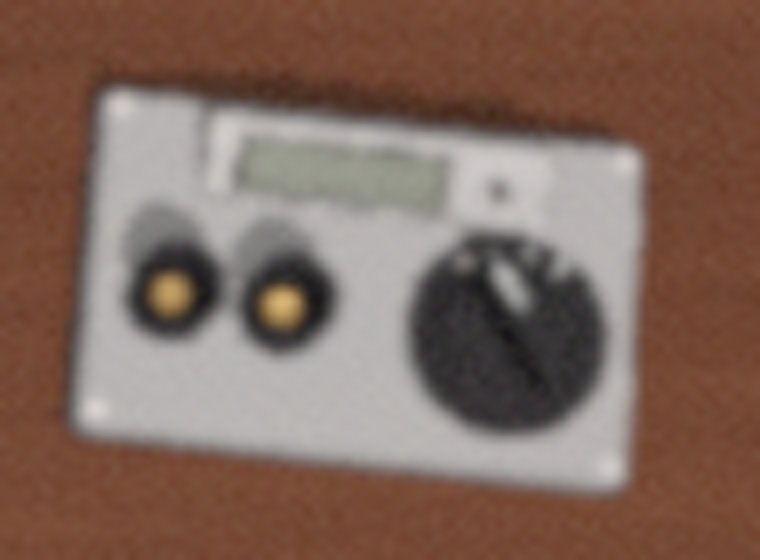

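View pics/s_block.png

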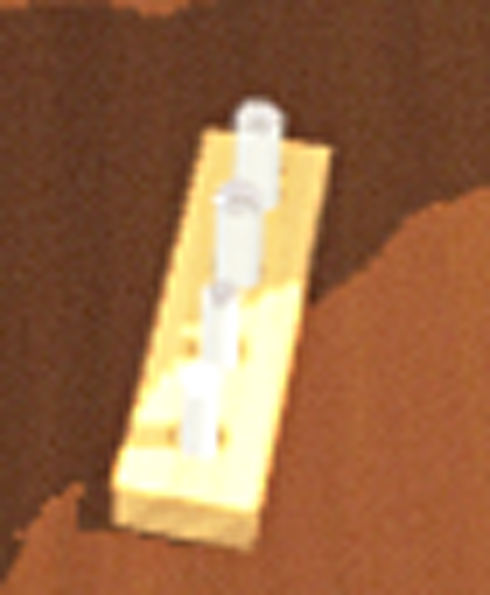

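View pics/s_tester.png

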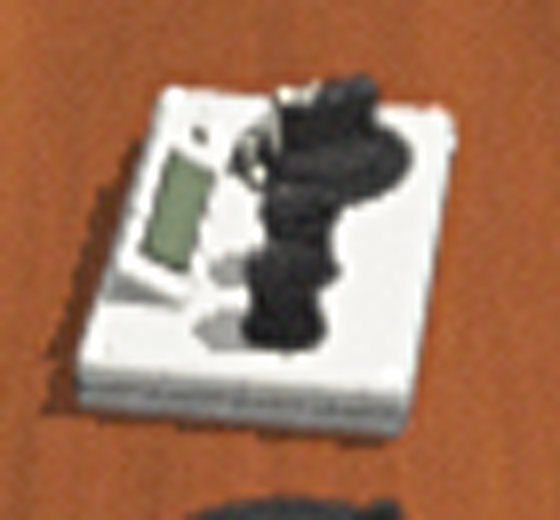

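Side view: the two cells at the far end (smaller y) look thicker, so they are the AAs. Next I'll measure the poses.

```bash
python3 - <<'E'
from h import *
t=load("top0");s=load("side0")
def fit(src,dst):
    # planar rigid fit
    a=src-src.mean(0); b=dst-dst.mean(0)
    th=np.arctan2((a[:,0]*b[:,1]-a[:,1]*b[:,0]).sum(),(a*b).sum())
    Rm=np.array([[np.cos(th),-np.sin(th)],[np.sin(th),np.cos(th)]])
    tr=dst.mean(0)-Rm@src.mean(0); return th,Rm,tr,dst-(src@Rm.T+tr)
# tester: grey mask in top & side
for nm,c,roi in(("top",t,(290,170,385,240)),("side",s,(235,130,305,195))):
    x0,y0,x1,y1=roi; hsv=cv2.cvtColor(c["img"][y0:y1,x0:x1],cv2.COLOR_RGB2HSV)
    m=((hsv[...,1]<60)&(hsv[...,2]>110)).astype(np.uint8)
    ct=max(cv2.findContours(m,0,2)[0],key=cv2.contourArea)
    h=cv2.convexHull(ct); q=cv2.approxPolyDP(h,4,True).reshape(-1,2)+[x0,y0]
    print(nm,q.tolist(),cv2.contourArea(h)); print(onz(c,q,0.026)[:,:2].round(4).tolist())
# manual crop corners, top view, deck
q=np.array([[100,88],[645,145],[628,492],[72,435]])/8+[290,170]-0.5
w=onz(t,q,.026)[:,:2]
src=np.array([[.06,.095],[.06,-.095],[-.06,-.095],[-.06,.095]])
th,Rm,tr,res=fit(src,w); print("tester",th,tr,res.round(4).tolist())
for n,p in(("wl",(-.012,.066)),("wr",(-.012,.028)),("dial",(-.012,-.05))): print(n,Rm@p+tr)
print("gold",onz(t,np.array([[172,294],[284,303]])/8+[290-.5,170-.5],.029))
print("dial skirt",onz(t,np.array([[507,335]])/8+[289.5,169.5],.034))
qs=np.array([[172,90],[455,110],[405,425],[80,378]])/8+[235-.5,130-.5]
print("side deck",onz(s,qs,.026)[:,:2].round(4).tolist(), (src@Rm.T+tr).round(4).tolist())
# block
for nm,c,roi in(("top",t,(135,190,210,235)),("side",s,(240,235,310,320))):
    x0,y0,x1,y1=roi; hsv=cv2.cvtColor(c["img"][y0:y1,x0:x1],cv2.COLOR_RGB2HSV)
    m=(hsv[...,2]>130).astype(np.uint8)
    m=(c["img"][y0:y1,x0:x1,1]>(100 if nm=="top" else 130)).astype(np.uint8)
    ct=max(cv2.findContours(m,0,2)[0],key=cv2.contourArea)
    q=cv2.boxPoints(cv2.minAreaRect(ct))+[x0,y0]; print(nm,q.round(1).tolist())
q=np.array([[150,155],[545,225],[525,350],[118,285]])/8+[129.5,179.5]
wb=onz(t,q,.02)[:,:2]; src=np.array([[.02,.07],[.02,-.07],[-.02,-.07],[-.02,.07]])
th,Rm,tr,res=fit(src,wb); print("block top",th,tr,res.round(4).tolist())
pk=[Rm@[0,y]+tr for y in(-.048,-.016,.016,.048)]; print(np.round(pk,4).tolist())
q=np.array([[203,128],[332,147],[258,510],[113,487]])/7+[239.5,234.5]
wb=onz(s,q,.02)[:,:2]; src2=np.array([[.02,-.07],[-.02,-.07],[-.02,.07],[.02,.07]])
th,Rm,tr,res=fit(src2,wb); print("block side",th,tr,res.round(4).tolist())
pk=[Rm@[0,y]+tr for y in(-.048,-.016,.016,.048)]; print(np.round(pk,4).tolist())
print("AA tops side",onz(s,np.array([[260,115],[240,196]])/7+[239.5,234.5],.0555))
print("AA tops top",onz(t,np.array([[355,242],[445,255]])/8+[129.5,179.5],.0555))
E
```

```text
top [[303, 181], [369, 188], [368, 229], [300, 224]] 3045.0
[[0.5334, -0.1602], [0.5091, -0.3435], [0.3951, -0.3308], [0.4141, -0.146]]
side [[291, 145], [284, 183], [245, 179], [255, 141]] 1615.5
[[0.3922, -0.3191], [0.4221, -0.1205], [0.5306, -0.1372], [0.507, -0.3416]]
tester -0.13111044471248204 [ 0.46231234 -0.24415573] [[0.0007, 0.0003], [0.0007, -0.0006], [-0.0007, 0.0002], [-0.0007, 0.0002]]
wl [ 0.45904385 -0.17715337]
wr [ 0.45407591 -0.21482723]
dial [ 0.44387857 -0.29215778]
gold [[ 0.46140519 -0.1779804   0.029     ]
 [ 0.45730618 -0.21607662  0.029     ]]
dial skirt [[ 0.44340066 -0.29063277  0.034     ]]
side deck [[0.5038, -0.3432], [0.3904, -0.3297], [0.4189, -0.1222], [0.5325, -0.1478]] [[0.5342, -0.1578], [0.5094, -0.3462], [0.3904, -0.3305], [0.4152, -0.1421]]
top [[143.0, 215.3], [146.2, 198.3], [197.9, 207.9], [194.8, 224.9]]
side [[254.2, 308.9], [268.0, 247.0], [289.2, 251.7], [275.4, 313.6]]
block top -0.18764886346350232 [0.45865866 0.20441578] [[0.0033, -0.0], [0.0016, -0.0005], [-0.0021, -0.0015], [-0.0028, 0.0021]]
[[0.4497, 0.1573], [0.4557, 0.1887], [0.4616, 0.2201], [0.4676, 0.2516]]
block side -0.1881613973848143 [0.45868595 0.20486258] [[0.001, -0.0003], [-0.0012, -0.0002], [-0.0009, 0.0], [0.0011, 0.0004]]
[[0.4497, 0.1577], [0.4557, 0.1891], [0.4617, 0.2206], [0.4677, 0.252]]
AA tops side [[0.44943904 0.15852943 0.0555    ]
 [0.4560895  0.19117331 0.0555    ]]
AA tops top [[0.45603715 0.18910283 0.0555    ]
 [0.4509984  0.15901953 0.0555    ]]
```

```bash
cat >> h.py <<'E'
def cloud(c):
    v,u=np.mgrid[0:384,0:512]; uv=np.c_[u.ravel(),v.ravel()].astype(float)
    d=ray(c,uv); f=R.from_quat(c["orientation"]).apply([0,0,1]); n=(d@f)
    return (np.asarray(c["position"])+d*(c["depth"].ravel()/n)[:,None]).reshape(384,512,3)
E
python3 - <<'E'
from h import *
t=load("top0");P=cloud(t)
for u,v in((200,168),(200,160),(200,150),(200,120),(255,168),(255,140),(265,50),(172,211),(360,190),(335,225),(90,210),(267,205)):print((u,v),P[v,u].round(3))
s=load("side0");P=cloud(s)
for u,v in((215,200),(205,240),(200,160),(270,360),(270,205),(268,280)):print((u,v),P[v,u].round(3))
E
```

```text
(200, 168) [0.577 0.124 0.03 ]
(200, 160) [0.59  0.12  0.061]
(200, 150) [0.626 0.123 0.039]
(200, 120) [0.657 0.104 0.175]
(255, 168) [ 0.581 -0.029  0.   ]
(255, 140) [ 0.656 -0.03   0.028]
(265, 50) [ 0.952 -0.068  0.021]
(172, 211) [0.453 0.194 0.055]
(360, 190) [ 0.503 -0.317  0.029]
(335, 225) [ 0.409 -0.241  0.028]
(90, 210) [0.464 0.427 0.038]
(267, 205) [ 0.466 -0.058  0.037]
(215, 200) [ 0.605 -0.043  0.027]
(205, 240) [0.611 0.113 0.039]
(200, 160) [ 0.635 -0.052  0.147]
(270, 360) [0.465 0.397 0.035]
(270, 205) [ 0.461 -0.033  0.02 ]
(268, 280) [0.468 0.209 0.019]
```

```bash
cat >> h.py <<'E'
def go(x,y,z,jaw=None):
    s=read_state(); q=R.from_quat(s["eef_rot"]); p=s["ee_pos"]; M=q.as_matrix()
    d=q.inv().apply(np.array([x,y,z])-p)/0.04
    a=np.degrees(np.arctan2(M[1,1],M[0,1])); 
    print("t",round(s["time"],2),"pos",p.round(4),"jaw",round(a,2),"tilt",M[:2,2].round(4),"w",round(s["width"],4),"F",s["ft_force"].round(1),"j",s["joint_positions"].round(2))
    print("shift units (total)",d.round(3))
    if jaw is not None:
        r=(jaw-a+90)%180-90; print("turn about tool z: deg",round(-r,2),"units",round(-r/120,4))
        # full correcting rotvec incl. tilt
        c,s_=np.cos(np.radians(a+r)),np.sin(np.radians(a+r))
        T=np.c_[[s_,-c,0],[c,s_,0],[0,0,-1]]
        print("rotvec units",np.degrees((q.inv()*R.from_matrix(T)).as_rotvec()).round(2)/120)
E
python3 -c "
from h import *
go(.4495,.158,.13,-10.8)"
```

```text
t 0.1 pos [0.2778 0.5595 0.2218] jaw 63.6 tilt [-0.0005 -0.0012] w 0.0871 F [-0.7  0.2 -0.3] j [-1.13  0.33 -0.06  1.46  0.02  1.35 -0.09]
shift units (total) [-8.309 -7.079  2.305]
turn about tool z: deg 74.4 units 0.62Traceback (most recent call last):
  File "<string>", line 3, in <module>
    go(.4495,.158,.13,-10.8)
    ~~^^^^^^^^^^^^^^^^^^^^^^
  File "h.py", line 36, in go
    print("rotvec units",np.degrees((q.inv()*R.from_matrix(T)).as_rotvec()).round(2)/120)
                                             ~~~~~~~~~~~~~^^^
  File "scipy/spatial/transform/_rotation.pyx", line 1143, in scipy.spatial.transform._rotation.Rotation.from_matrix
ValueError: Non-positive determinant (left-handed or null coordinate frame) in rotation matrix 0: [[-0.18738131  0.98228725  0.        ]
 [-0.98228725 -0.18738131  0.        ]
 [ 0.          0.         -1.        ]].
```

```bash
sed -i 's/\[\[s_,-c,0\]/[[-s_,c,0]/' h.py
python3 -m inch '[[-0.5,-0.42,0,0,0,0],[-0.75,-0.64,0,0,0,0],[-0.75,-0.64,0,0,0,0],[-0.75,-0.64,0,0,0,0],[-0.75,-0.64,0,0,0,0]]' -0.2
python3 -m inch '[[-0.75,-0.64,0,0,0,0],[-0.75,-0.64,0,0,0,0],[-0.75,-0.64,0,0,0,0],[-0.75,-0.64,0,0,0,0],[-0.75,-0.64,0,0,0,0]]'
python3 -m inch '[[-0.5,-0.42,0,0,0,0.085],[0,0,0,0,0,0.085],[0,0,0,0,0,0.085],[0,0,0,0,0,0.085],[0,0,0,0,0,0.085]]'
python3 -m inch '[[0,0,0,0,0,0.085],[0,0,0,0,0,0.085],[0,0,0,0,0,0.025],[0,0,0,0,0,0]]'
python3 -c "
from h import *
go(.4495,.158,.09,-10.8)"
```

```text
time: 0.72
ee_pos: [0.3506, 0.3894, 0.2223]
eef_rot: [0.228, 0.974, -0.0, -0.0]
ft_force: [-0.0, 0.3, -0.7]
width: 0.0447
time: 1.35
ee_pos: [0.4279, 0.2081, 0.2223]
eef_rot: [0.228, 0.974, -0.0, -0.0]
ft_force: [1.0, -0.5, -0.2]
width: 0.0347
time: 1.98
ee_pos: [0.438, 0.1854, 0.2223]
eef_rot: [0.628, 0.779, -0.0, -0.0]
ft_force: [0.5, 0.9, 0.8]
width: 0.0347
time: 2.48
ee_pos: [0.438, 0.1854, 0.2223]
eef_rot: [0.77, 0.638, -0.0, -0.0]
ft_force: [-0.6, -0.4, 0.0]
width: 0.035
t 2.48 pos [0.438  0.1854 0.2223] jaw -10.77 tilt [-0.0004 -0.0002] w 0.035 F [-0.6 -0.4  0. ] j [-0.71 -0.01  0.21  1.85  0.    1.3  -0.68]
shift units (total) [-0.619  0.411  3.308]
turn about tool z: deg 0.03 units 0.0002
rotvec units [-0.00016667  0.00016667  0.00025   ]
```

```bash
python3 -m inch '[[-0.31,0.21,0.6,0,0,0],[-0.31,0.2,0.9,0,0,0],[0,0,0.9,0,0,0],[0,0,0.9,0,0,0],[0,0,0,0,0,0]]'
python3 - <<'E'
from h import *
go(.4495,.158,.034,-10.8)
for n in("side","top"):
    c=camera(n); 
    if n=="side": crop(c,215,180,345,320,5,"s1")
    else: crop(c,120,160,240,250,6,"t1")
E
```

```text
time: 3.1
ee_pos: [0.4479, 0.1572, 0.0885]
eef_rot: [0.77, 0.638, -0.002, -0.0]
ft_force: [-0.3, -0.6, 0.6]
width: 0.0348
t 3.1 pos [0.4479 0.1572 0.0885] jaw -10.74 tilt [-0.0044 -0.0025] w 0.0348 F [-0.3 -0.6  0.6] j [-0.66  0.13  0.25  2.01 -0.04  1.01 -0.59]
shift units (total) [0.032 0.041 1.363]
turn about tool z: deg 0.06 units 0.0005
rotvec units [-0.00183333  0.00158333  0.0005    ]
```

View pics/s1.png

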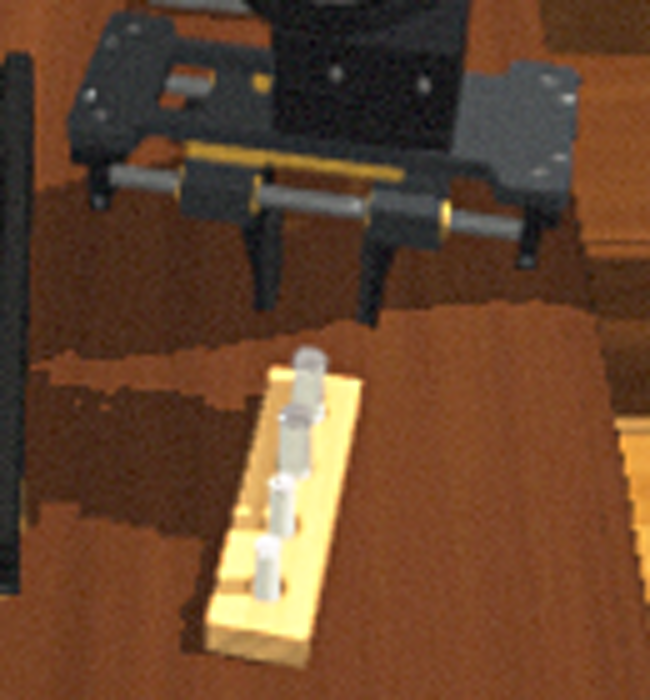

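View pics/t1.png

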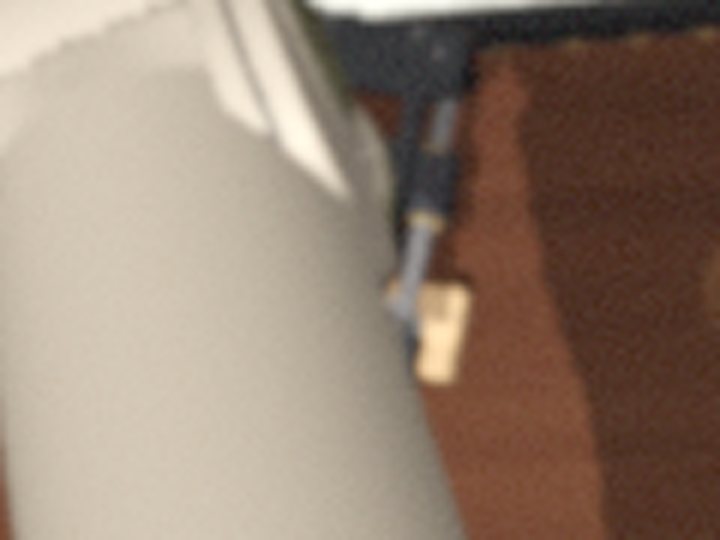

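The side view shows fingertips at crop (265,308) and (368,325), straddling the far cell (309,360). The cell is clear of them, so I'm descending.

```bash
python3 -m inch '[[0.02,0.03,0.3,0,0,0],[0,0,0.4,0,0,0],[0,0,0.4,0,0,0],[0,0,0.26,0,0,0],[0,0,0,0,0,0]]'
python3 - <<'E'
from h import *
go(.4495,.158,.034,-10.8)
c=camera("side"); crop(c,215,180,345,320,5,"s2")
E
```

```text
time: 3.82
ee_pos: [0.4503, 0.1583, 0.0352]
eef_rot: [0.771, 0.637, -0.001, -0.0]
ft_force: [0.5, -0.7, -0.6]
width: 0.0343
t 3.83 pos [0.4503 0.1583 0.0352] jaw -10.8 tilt [-0.0016 -0.0009] w 0.0343 F [ 0.5 -0.7 -0.6] j [-0.65  0.21  0.24  2.05 -0.07  0.89 -0.57]
shift units (total) [-0.012 -0.019  0.029]
turn about tool z: deg -0.0 units -0.0
rotvec units [-0.00066667  0.00058333 -0.        ]
```

View pics/s2.png

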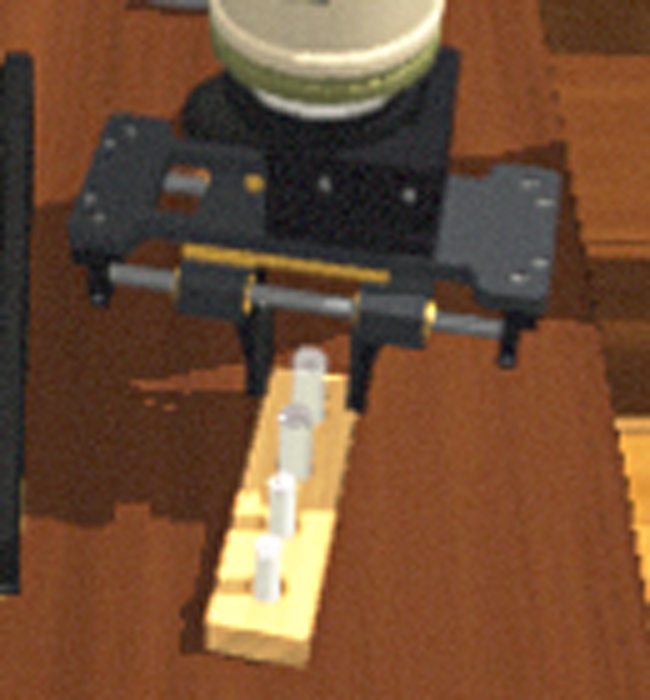

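The fingers at crop (258,390) and (358,408) straddle the far cell (310,385). I'm closing gently.

```bash
python3 -m inch '[[0,0,0,0,0,0],[0,0,0,0,0,0],[0,0,0,0,0,0],[0,0,0,0,0,0]]' -1 12
python3 -m inch '[[0,0,-0.2,0,0,0],[0,0,-0.4,0,0,0],[0,0,-0.5,0,0,0],[0,0,-0.6,0,0,0],[0,0,-0.6,0,0,0]]'
python3 -m inch '[[0,0,-0.6,0,0,0],[0,0,-0.3,0,0,0],[0,0,0,0,0,0]]'
python3 - <<'E'
from h import *
go(.459,-.177,.134,-7.5)
c=camera("side"); crop(c,215,140,345,320,4,"s3")
E
```

```text
time: 4.38
ee_pos: [0.4512, 0.1588, 0.0364]
eef_rot: [0.771, 0.637, 0.0, 0.0]
ft_force: [0.0, -0.7, 1.9]
width: 0.0143
time: 5.0
ee_pos: [0.4511, 0.1587, 0.1301]
eef_rot: [0.771, 0.637, 0.001, 0.0]
ft_force: [0.2, -0.5, -0.8]
width: 0.0142
time: 5.38
ee_pos: [0.4514, 0.1589, 0.165]
eef_rot: [0.771, 0.637, 0.001, 0.0]
ft_force: [-1.0, 0.1, -0.2]
width: 0.0143
t 5.38 pos [0.4514 0.1589 0.165 ] jaw -10.8 tilt [0.0015 0.001 ] w 0.0143 F [-1.   0.1 -0.2] j [-0.67  0.04  0.25  1.93 -0.01  1.17 -0.61]
shift units (total) [-8.213  1.76   0.767]
turn about tool z: deg -3.3 units -0.0275
rotvec units [ 0.00066667 -0.00058333 -0.0275    ]
```

View pics/s3.png

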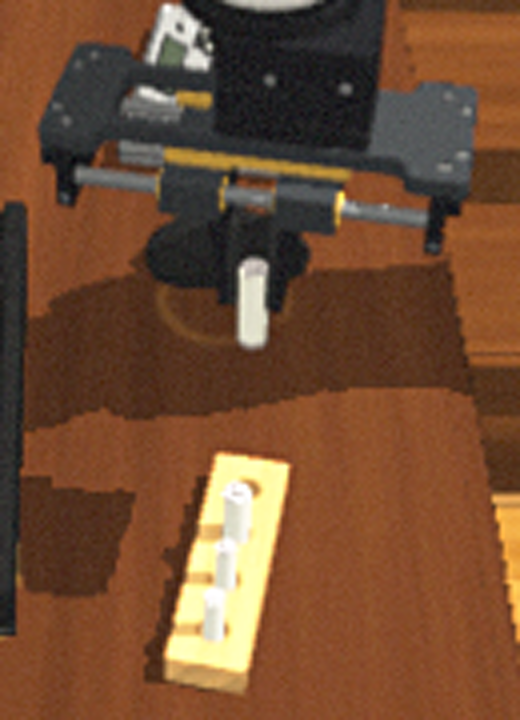

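Cell 1 is held (14.3 mm, upright). I'm carrying it over to the left well.

```bash
python3 - <<'E'
from h import *
t=load("top0");s=load("side0")
print("rims top",onz(t,np.array([[174,292],[288,303]])/8+[289.5,169.5],.05)[:,:2])
# rim tops in the side crop: ellipse centres
print(proj(s,[[.459,-.177,.053],[.454,-.215,.053],[.4439,-.2922,.058]])*8-np.array([235,130])*8+4)
E
python3 -m inch '[[-0.5,0.1,0,0,0,0],[-0.85,0.18,0,0,0,0],[-0.85,0.18,0,0,0,0],[-0.85,0.18,0,0,0,0],[-0.85,0.18,0,0,0,0]]'
python3 -m inch '[[-0.85,0.18,0,0,0,0],[-0.85,0.18,0,0,0,0],[-0.85,0.18,0,0,0,0],[-0.85,0.18,0,0,0,0],[-0.6,0.13,0,0,0,0]]'
python3 -m inch '[[-0.3,0.06,0,0,0,-0.0275],[0,0,0,0,0,0],[0,0,0,0,0,0]]'
python3 - <<'E'
from h import *
go(.459,-.177,.1,-7.5)
c=camera("side"); np.savez("side4.npz",**c); crop(c,215,90,325,210,6,"s4")
E
```

```text
rims top [[ 0.45825986 -0.17544544]
 [ 0.45355364 -0.21337588]]
[[288.92935026 269.59057124]
 [301.52536753 210.5224539 ]
 [325.28417976  88.73845116]]
time: 6.05
ee_pos: [0.4531, -0.0033, 0.1633]
eef_rot: [0.771, 0.637, -0.001, -0.0]
ft_force: [0.2, 0.4, -0.8]
width: 0.014
time: 6.68
ee_pos: [0.4559, -0.1671, 0.1634]
eef_rot: [0.771, 0.637, -0.001, -0.0]
ft_force: [0.5, 0.5, -1.0]
width: 0.0137
time: 7.05
ee_pos: [0.457, -0.1763, 0.1637]
eef_rot: [0.752, 0.659, -0.0, -0.0]
ft_force: [-0.1, 0.3, -0.2]
width: 0.014
t 7.05 pos [ 0.457  -0.1763  0.1637] jaw -7.57 tilt [-0.0008  0.0004] w 0.014 F [-0.1  0.3 -0.2] j [-0.3   0.07  0.61  1.91 -0.04  1.17  0.19]
shift units (total) [-0.011  0.054  1.592]
turn about tool z: deg -0.07 units -0.0006
rotvec units [-4.16666667e-04 -8.33333333e-05 -5.83333333e-04]
```

View pics/s4.png

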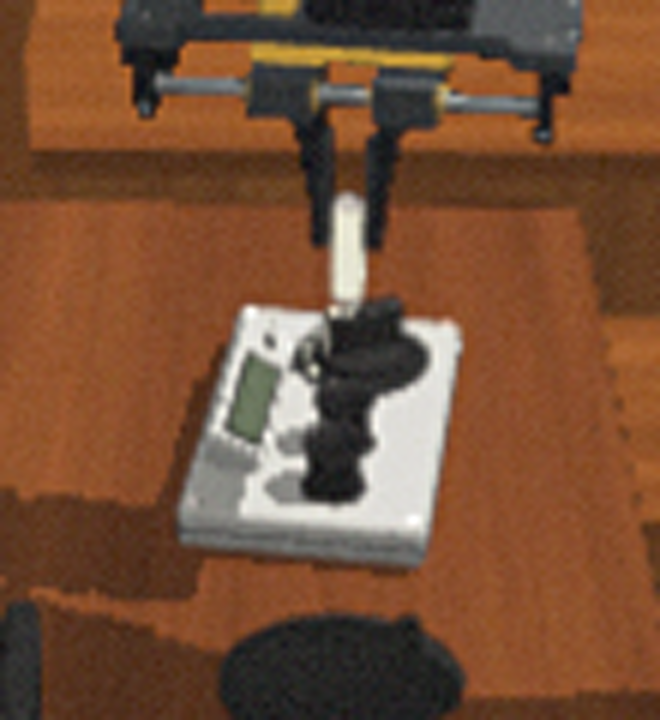

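```bash
python3 -m inch '[[0,0.04,0.4,0,0,0],[0,0,0.6,0,0,0],[0,0,0.55,0,0,0],[0,0,0,0,0,0]]'
python3 - <<'E'
from h import *
go(.4587,-.1765,.066,-7.5)
c=camera("side"); crop(c,235,100,315,200,7,"s5")
E
```

```text
time: 7.6
ee_pos: [0.4576, -0.1761, 0.1001]
eef_rot: [0.752, 0.659, -0.001, -0.001]
ft_force: [0.1, -0.8, -0.1]
width: 0.014
t 7.6 pos [ 0.4576 -0.1761  0.1001] jaw -7.49 tilt [-0.0038  0.0003] w 0.014 F [ 0.1 -0.8 -0.1] j [-0.28  0.16  0.61  1.98 -0.1   1.04  0.24]
shift units (total) [-0.006  0.031  0.852]
turn about tool z: deg 0.01 units 0.0001
rotvec units [-1.83333333e-03  8.33333333e-05  8.33333333e-05]
```

View pics/s5.png

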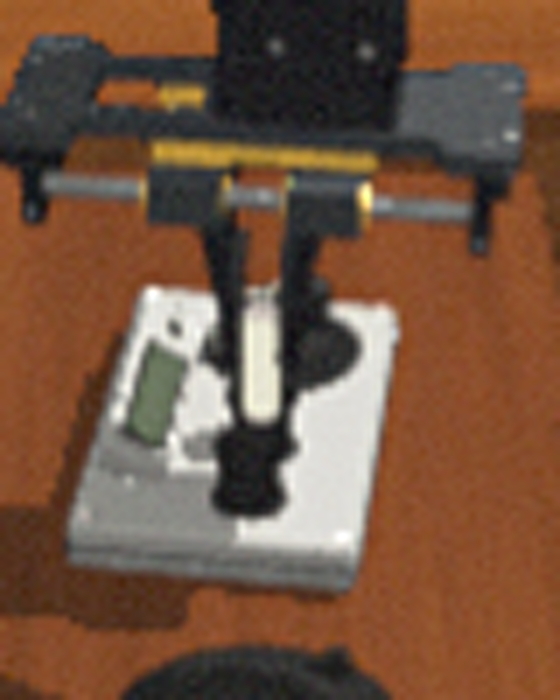

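```bash
python3 - <<'E'
from h import *
s=load("side0")
f=lambda P:(proj(s,P)-[235,100])*7+3
print(f([[.4576,-.176,.0687],[.4576,-.176,.119],[.4576,-.176,.1],[.459,-.177,.053],[.459,-.177,.026]]))
c=camera("side"); crop(c,250,135,300,185,12,"s6"); np.savez("side6.npz",**c)
c=camera("top"); crop(c,280,160,390,250,7,"t6");np.savez("top6.npz",**c)
E
```

```text
[[256.59967357 414.58679762]
 [259.24170281 307.399761  ]
 [258.2314102  348.60169856]
 [252.31318148 445.39174983]
 [251.0089626  499.50847984]]
```

View pics/s6.png

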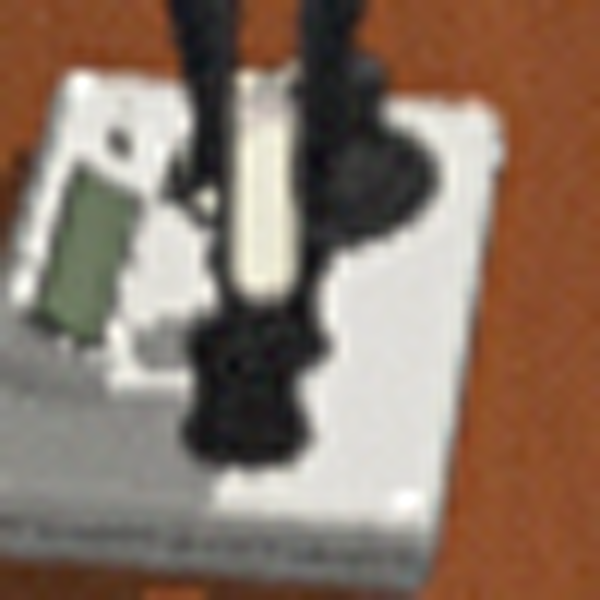

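View pics/t6.png

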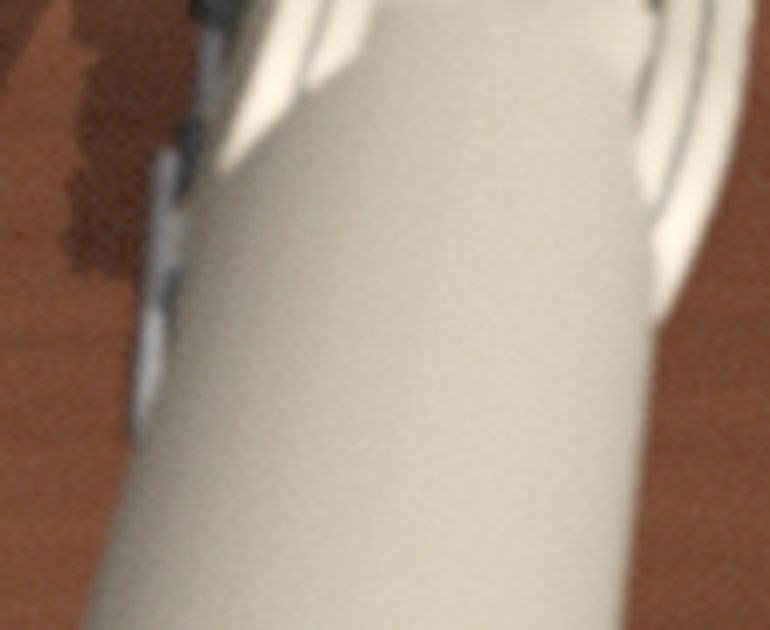

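In s6, the cell's lower end at column 264 sits about 1.3 px right of the tube axis (248). That means it is about 3 mm too low in x, which matches the roughly 2 mm offset between FK and vision seen at the grasp. I'm shifting +x by 3 mm and inserting.

```bash
python3 -m inch '[[0,0.075,0,0,0,0],[0,0,0.2,0,0,0],[0,0,0.25,0,0,0],[0,0,0.2,0,0,0],[0,0,0,0,0,0]]'
python3 - <<'E'
from h import *
go(.4607,-.1765,.0655,-7.5)
c=camera("side"); crop(c,250,120,310,190,8,"s7")
E
```

```text
time: 8.38
ee_pos: [0.4614, -0.177, 0.0752]
eef_rot: [0.752, 0.659, -0.001, -0.001]
ft_force: [0.7, -0.1, -0.7]
width: 0.014
t 8.38 pos [ 0.4614 -0.177   0.0752] jaw -7.51 tilt [-0.0017  0.0001] w 0.014 F [ 0.7 -0.1 -0.7] j [-0.27  0.21  0.6   1.99 -0.14  0.98  0.27]
shift units (total) [ 0.01  -0.018  0.243]
turn about tool z: deg -0.01 units -0.0001
rotvec units [-8.33333333e-04  8.33333333e-05 -8.33333333e-05]
```

View pics/s7.png

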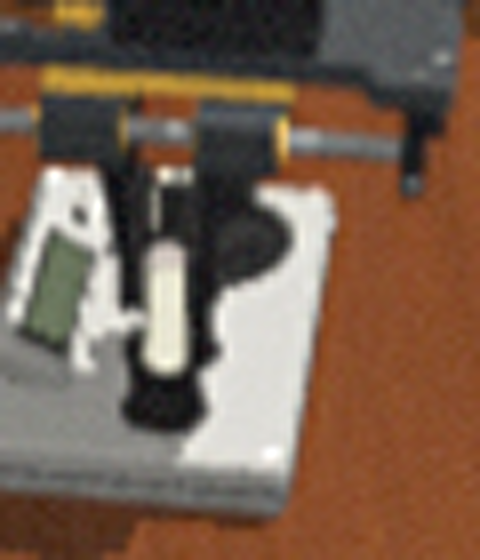

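```bash
python3 - <<'E'
from h import *
s=load("side0")
f=lambda P:(proj(s,P)-[250,120])*8+4
b=lambda x,y,z:f([[x,y,z],[x,y,z+.0505]]).round(0).tolist()
print("expected bottom,top",b(.4594,-.177,.0438))
print("near bottom edge",f([[.4594,-.177+.00725,.0438]]), "near rim inner/outer",f([[.459,-.177+.013,.053],[.459,-.177+.0165,.053],[.459,-.177-.0165,.053]]))
c=camera("side"); crop(c,255,135,290,180,16,"s8")
c=camera("side"); crop(c,255,135,290,180,16,"s8")
E
```

```text
expected bottom,top [[167.0, 371.0], [170.0, 251.0]]
near bottom edge [[167.50507331 382.58558748]] near rim inner/outer [[169.32500422 370.60293427]
 [169.43255936 376.32928959]
 [168.43573886 323.49106536]]
```

View pics/s8.png

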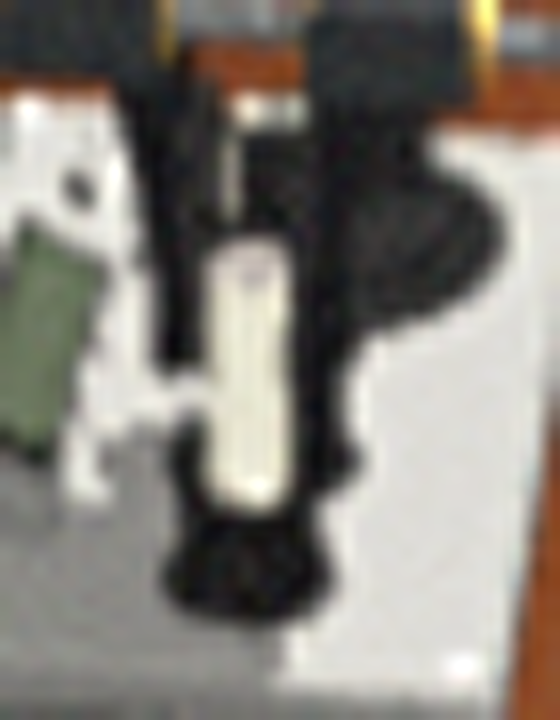

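The visible end of the cell (row ~372 in s7) coincides with the predicted near rim edge (371). So the cell is inside the mouth and centred, and I'm continuing down.

```bash
python3 -m inch '[[0,0,0.12,0,0,0],[0,0,0.12,0,0,0],[0,0,0,0,0,0],[0,0,0,0,0,0]]'
python3 -m inch '[[0,0,0,0,0,0],[0,0,0,0,0,0],[0,0,0,0,0,0]]' -0.45 12
python3 - <<'E'
from h import *
go(.4607,-.1765,.0655,-7.5)
c=camera("side"); crop(c,250,120,310,190,8,"s9")
E
```

```text
time: 9.02
ee_pos: [0.462, -0.1771, 0.0665]
eef_rot: [0.752, 0.659, -0.0, -0.0]
ft_force: [-0.5, 0.3, 0.1]
width: 0.0137
time: 9.4
ee_pos: [0.4621, -0.1771, 0.0666]
eef_rot: [0.752, 0.659, 0.0, 0.0]
ft_force: [-0.2, 0.1, -0.1]
width: 0.0232
t 9.4 pos [ 0.4621 -0.1771  0.0666] jaw -7.51 tilt [0.0002 0.0001] w 0.0232 F [-0.2  0.1 -0.1] j [-0.27  0.22  0.6   2.   -0.15  0.96  0.28]
shift units (total) [ 0.011 -0.036  0.027]
turn about tool z: deg -0.01 units -0.0
rotvec units [ 8.33333333e-05 -8.33333333e-05 -8.33333333e-05]
```

View pics/s9.png

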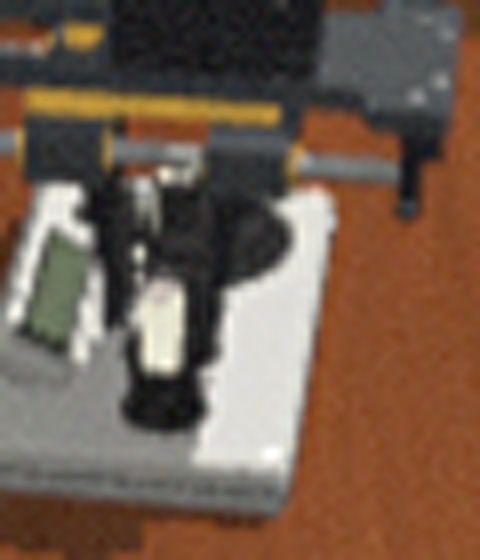

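The cell has dropped in; its top is at (166,285) and about half of it shows. I'm lifting and going back for the second AA.

```bash
python3 -m inch '[[0,0,-0.3,0,0,0],[0,0,-0.6,0,0,0],[0,0,-0.8,0,0,0],[0,0,-0.7,0,0,0],[0,0,0,0,0,0]]'
python3 - <<'E'
from h import *
go(.457,.189,.15,-10.8)
E
```

```text
time: 10.07
ee_pos: [0.4634, -0.1776, 0.1652]
eef_rot: [0.752, 0.659, 0.002, 0.002]
ft_force: [0.9, -0.3, -0.2]
width: 0.0241
t 10.07 pos [ 0.4634 -0.1776  0.1652] jaw -7.51 tilt [ 0.0045 -0.0001] w 0.0241 F [ 0.9 -0.3 -0.2] j [-0.31  0.08  0.61  1.9  -0.05  1.17  0.2 ]
shift units (total) [ 9.065 -1.358  0.377]
turn about tool z: deg 3.29 units 0.0274
rotvec units [ 0.00216667 -0.00025     0.02741667]
```

```bash
python3 -m inch '[[0.5,-0.08,0,0,0,0],[0.9,-0.13,0,0,0,0],[0.9,-0.13,0,0,0,0],[0.9,-0.13,0,0,0,0],[0.9,-0.13,0,0,0,0]]' -0.2
python3 -m inch '[[0.9,-0.14,0,0,0,0],[0.9,-0.14,0,0,0,0],[0.9,-0.14,0,0,0,0],[0.9,-0.14,0,0,0,0],[0.9,-0.14,0,0,0,0]]'
python3 -m inch '[[0.47,-0.06,0.1,0,0,0.027],[0,0,0.4,0,0,0],[0,0,0.5,0,0,0],[0,0,0.5,0,0,0],[0,0,0,0,0,0]]'
python3 - <<'E'
from h import *
go(.457,.189,.034,-10.8)
c=camera("side"); crop(c,215,180,345,320,5,"s10"); crop(c,235,120,305,195,8,"s10b")
E
```

```text
time: 10.7
ee_pos: [0.4592, -0.0103, 0.1622]
eef_rot: [0.752, 0.659, -0.0, -0.0]
ft_force: [0.9, -0.6, -0.3]
width: 0.035
time: 11.32
ee_pos: [0.455, 0.1717, 0.1622]
eef_rot: [0.752, 0.659, -0.0, -0.0]
ft_force: [0.0, -1.3, -0.3]
width: 0.0347
time: 11.95
ee_pos: [0.4543, 0.1877, 0.1005]
eef_rot: [0.77, 0.638, -0.002, -0.0]
ft_force: [-0.1, -0.4, 1.0]
width: 0.0346
t 11.95 pos [0.4543 0.1877 0.1005] jaw -10.76 tilt [-0.0033 -0.0024] w 0.0346 F [-0.1 -0.4  1. ] j [-0.71  0.15  0.24  1.96 -0.04  1.04 -0.64]
shift units (total) [0.051 0.066 1.662]
turn about tool z: deg 0.04 units 0.0003
rotvec units [-0.00133333  0.00141667  0.00033333]
```

View pics/s10.png

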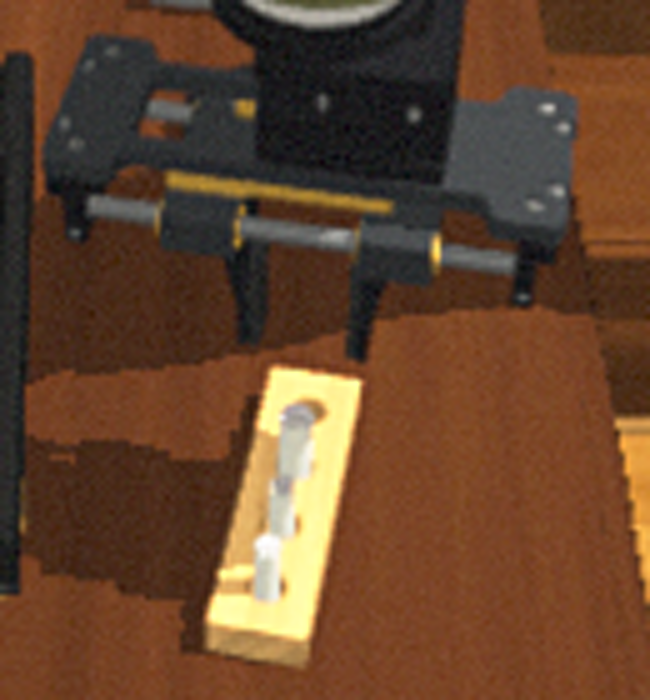

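View pics/s10b.png

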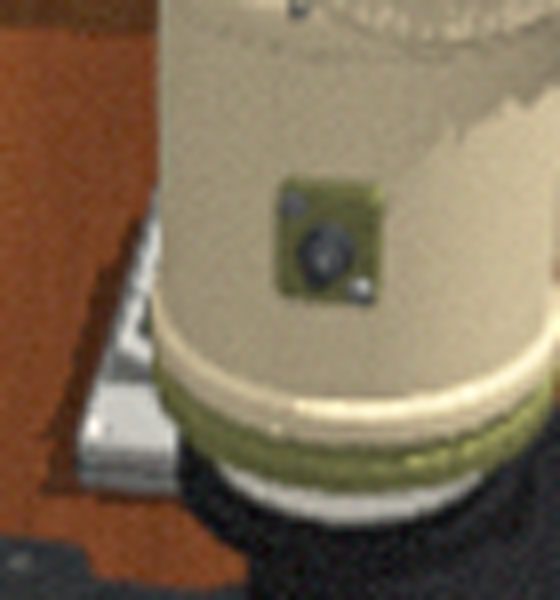

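The fingers straddle the remaining AA at crop (295,440), so I'm descending and gripping.

```bash
python3 -m inch '[[0.05,0.06,0.3,0,0,0],[0,0,0.5,0,0,0],[0,0,0.5,0,0,0],[0,0,0.33,0,0,0],[0,0,0,0,0,0]]'
python3 -m inch '[[0,0,0,0,0,0]]'
python3 - <<'E'
from h import *
go(.457,.189,.035,-10.8)
c=camera("side"); crop(c,215,180,345,320,5,"s11")
E
```

```text
time: 12.62
ee_pos: [0.4578, 0.1909, 0.0366]
eef_rot: [0.77, 0.638, -0.001, -0.0]
ft_force: [0.2, 0.6, 0.1]
width: 0.0348
time: 12.75
ee_pos: [0.4587, 0.1914, 0.038]
eef_rot: [0.77, 0.638, 0.001, 0.0]
ft_force: [-0.2, 0.3, 0.4]
width: 0.0351
t 12.75 pos [0.4587 0.1914 0.038 ] jaw -10.74 tilt [0.0009 0.0005] w 0.0351 F [-0.2  0.3  0.4] j [-0.7   0.25  0.24  2.   -0.07  0.9  -0.61]
shift units (total) [-0.067 -0.031  0.074]
turn about tool z: deg 0.06 units 0.0005
rotvec units [ 0.00033333 -0.00033333  0.0005    ]
```

View pics/s11.png

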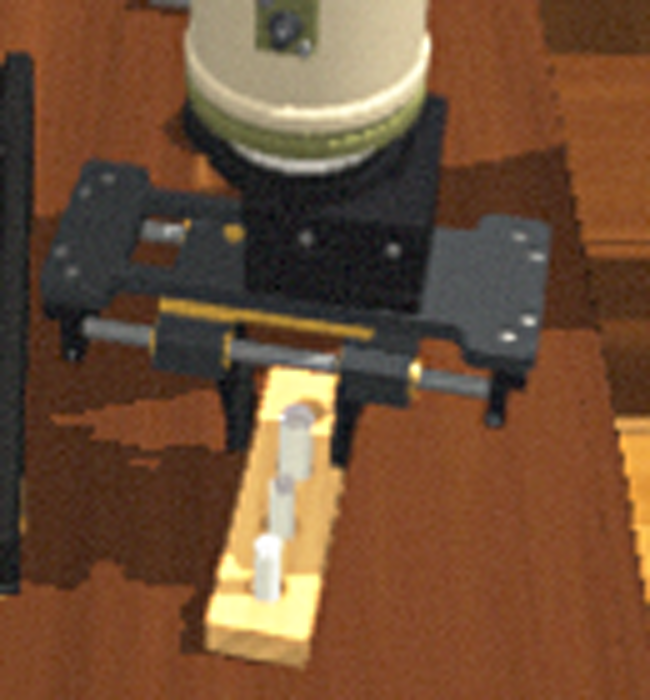

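```bash
python3 -m inch '[[-0.06,-0.02,0.07,0,0,0],[0,0,0,0,0,0]]'
python3 -m inch '[[0,0,0,0,0,0],[0,0,0,0,0,0],[0,0,0,0,0,0],[0,0,0,0,0,0]]' -1 12
python3 -m inch '[[0,0,-0.2,0,0,0],[0,0,-0.4,0,0,0],[0,0,-0.5,0,0,0],[0,0,-0.6,0,0,0],[0,0,-0.6,0,0,0]]'
python3 -m inch '[[0,0,-0.6,0,0,0],[0,0,-0.3,0,0,0],[0,0,0,0,0,0]]'
python3 - <<'E'
from h import *
go(.457,-.2145,.164,-7.5)
c=camera("side"); crop(c,215,140,345,320,4,"s12")
E
```

```text
time: 13.05
ee_pos: [0.4569, 0.1888, 0.0346]
eef_rot: [0.77, 0.638, 0.0, -0.0]
ft_force: [-0.5, 0.0, -0.2]
width: 0.0348
time: 13.55
ee_pos: [0.457, 0.1891, 0.0346]
eef_rot: [0.77, 0.638, 0.0, -0.0]
ft_force: [-0.3, -0.2, -0.2]
width: 0.0147
time: 14.18
ee_pos: [0.4572, 0.189, 0.1286]
eef_rot: [0.77, 0.638, 0.001, 0.0]
ft_force: [0.3, -0.0, 0.0]
width: 0.0139
time: 14.55
ee_pos: [0.4574, 0.1892, 0.1635]
eef_rot: [0.77, 0.638, 0.001, 0.0]
ft_force: [-0.2, -0.3, -0.2]
width: 0.0142
t 14.55 pos [0.4574 0.1892 0.1635] jaw -10.74 tilt [0.0016 0.0011] w 0.0142 F [-0.2 -0.3 -0.2] j [-0.72  0.08  0.25  1.89 -0.02  1.17 -0.65]
shift units (total) [-9.918  1.872 -0.024]
turn about tool z: deg -3.24 units -0.027
rotvec units [ 0.00066667 -0.00066667 -0.027     ]
```

View pics/s12.png

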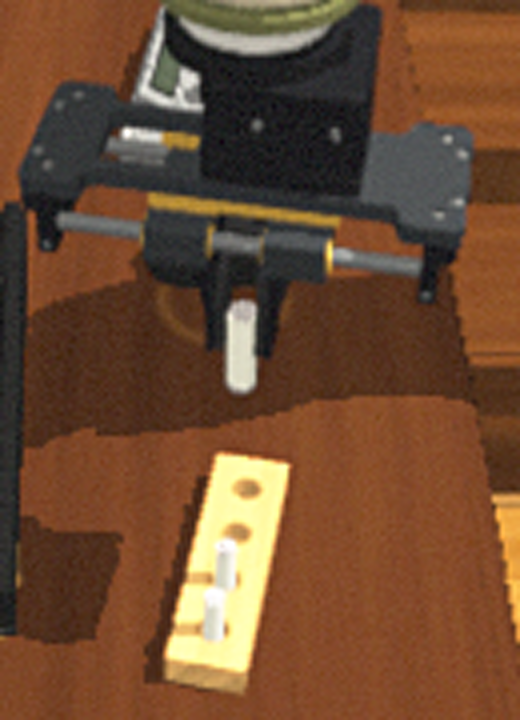

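Held at 14.2 mm, and both thin cells are still standing. Moving over the right well.

```bash
python3 -m inch '[[-0.5,0.1,0,0,0,0],[-0.9,0.17,0,0,0,0],[-0.9,0.17,0,0,0,0],[-0.9,0.17,0,0,0,0],[-0.9,0.17,0,0,0,0]]'
python3 -m inch '[[-0.9,0.17,0,0,0,0],[-0.9,0.17,0,0,0,0],[-0.9,0.17,0,0,0,0],[-0.9,0.17,0,0,0,0],[-0.9,0.17,0,0,0,0]]'
python3 -m inch '[[-0.9,0.17,0,0,0,0],[-0.4,0.07,0,0,0,-0.027],[0,0,0,0,0,0],[0,0,0,0,0,0]]'
python3 - <<'E'
from h import *
go(.4567,-.2147,.1,-7.5)
c=camera("side"); crop(c,215,90,325,210,6,"s13")
E
```

```text
time: 15.22
ee_pos: [0.4561, 0.0194, 0.1618]
eef_rot: [0.771, 0.637, -0.001, -0.0]
ft_force: [0.5, 0.3, 0.1]
width: 0.014
time: 15.85
ee_pos: [0.4555, -0.1634, 0.1618]
eef_rot: [0.771, 0.637, -0.0, -0.0]
ft_force: [0.8, 0.3, -0.5]
width: 0.0142
time: 16.35
ee_pos: [0.4562, -0.2135, 0.1621]
eef_rot: [0.752, 0.659, -0.0, -0.0]
ft_force: [0.6, 0.7, -0.6]
width: 0.0137
t 16.35 pos [ 0.4562 -0.2135  0.1621] jaw -7.55 tilt [-0.0008  0.0006] w 0.0137 F [ 0.6  0.7 -0.6] j [-0.26  0.11  0.66  1.89 -0.07  1.17  0.29]
shift units (total) [-0.029  0.019  1.552]
turn about tool z: deg -0.05 units -0.0005
rotvec units [-0.00041667 -0.00025    -0.00041667]
```

View pics/s13.png

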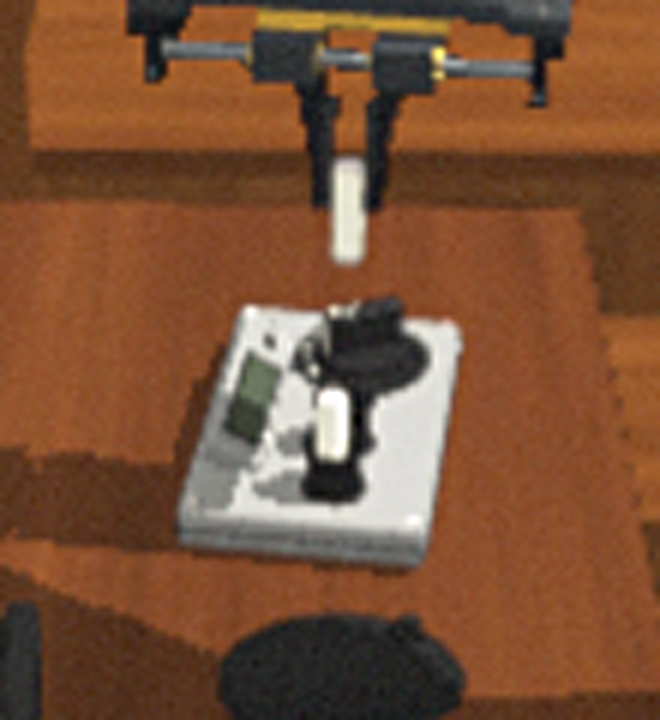

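The left cell stands seated. Lowering the second one.

```bash
python3 -m inch '[[-0.03,0.02,0.4,0,0,0],[0,0,0.6,0,0,0],[0,0,0.55,0,0,0],[0,0,0,0,0,0],[0,0,0,0,0,0]]'
python3 - <<'E'
from h import *
go(.4567,-.2147,.064,-7.5)
c=camera("side"); crop(c,250,120,310,190,8,"s14")
s=c; f=lambda P:((proj(s,P)-[250,120])*8+4).round(0)
z=read_state()["ee_pos"][2]-.0296
print(z,f([[.4547,-.2147,z],[.454,-.2148,.053],[.459,-.177,.053]]))
E
```

```text
time: 17.02
ee_pos: [0.4575, -0.2153, 0.1008]
eef_rot: [0.752, 0.659, 0.0, 0.0]
ft_force: [1.0, 0.4, -0.6]
width: 0.0137
t 17.02 pos [ 0.4575 -0.2153  0.1008] jaw -7.5 tilt [ 0.0002 -0.0001] w 0.0137 F [ 1.   0.4 -0.6] j [-0.24  0.2   0.65  1.95 -0.14  1.04  0.34]
shift units (total) [ 0.011 -0.022  0.921]
turn about tool z: deg 0.0 units 0.0
rotvec units [8.33333333e-05 0.00000000e+00 0.00000000e+00]
0.07153549300640874 [[181. 248.]
 [182. 291.]
 [169. 350.]]
```

View pics/s14.png

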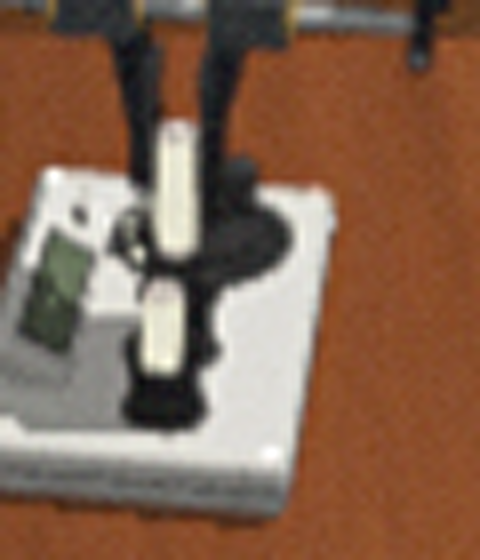

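The horizontal offset between the two cells is 14 px against 13 expected, so it is aligned. Inserting.

```bash
python3 -m inch '[[0,0,0.2,0,0,0],[0,0,0.25,0,0,0],[0,0,0.25,0,0,0],[0,0,0.22,0,0,0],[0,0,0,0,0,0]]'
python3 -m inch '[[0,0,0,0,0,0],[0,0,0,0,0,0]]'
python3 -c "
from h import *
go(.4567,-.2147,.064,-7.5)"
```

```text
time: 17.7
ee_pos: [0.4567, -0.2152, 0.0629]
eef_rot: [0.752, 0.659, -0.001, -0.001]
ft_force: [-0.4, 0.0, -0.4]
width: 0.0137
time: 17.95
ee_pos: [0.4574, -0.2154, 0.064]
eef_rot: [0.752, 0.659, 0.0, 0.0]
ft_force: [-0.4, -0.4, -0.6]
width: 0.0142
t 17.95 pos [ 0.4574 -0.2154  0.064 ] jaw -7.51 tilt [ 0.0004 -0.    ] w 0.0142 F [-0.4 -0.4 -0.6] j [-0.22  0.26  0.64  1.98 -0.19  0.96  0.38]
shift units (total) [ 0.015 -0.02  -0.001]
turn about tool z: deg -0.01 units -0.0001
rotvec units [ 1.66666667e-04 -0.00000000e+00 -8.33333333e-05]
```

```bash
python3 -m inch '[[0,0,0,0,0,0],[0,0,0,0,0,0],[0,0,0,0,0,0]]' -0.45 12
python3 -m inch '[[0,0,-0.3,0,0,0],[0,0,-0.6,0,0,0],[0,0,-0.7,0,0,0],[0,0,-0.5,0,0,0],[0,0,0,0,0,0]]'
python3 - <<'E'
from h import *
go(.4457,-.2915,.15,-63.1)
c=camera("side"); crop(c,235,110,315,195,7,"s15")
E
```

```text
time: 18.32
ee_pos: [0.4574, -0.2153, 0.0638]
eef_rot: [0.752, 0.659, 0.0, 0.0]
ft_force: [-0.2, 0.0, 0.2]
width: 0.0234
time: 18.95
ee_pos: [0.4583, -0.2157, 0.1496]
eef_rot: [0.752, 0.659, 0.001, 0.001]
ft_force: [-0.5, 0.2, -0.5]
width: 0.024
t 18.95 pos [ 0.4583 -0.2157  0.1496] jaw -7.5 tilt [ 0.0035 -0.0002] w 0.024 F [-0.5  0.2 -0.5] j [-0.26  0.13  0.66  1.9  -0.09  1.14  0.3 ]
shift units (total) [-1.921 -0.065 -0.011]
turn about tool z: deg 55.6 units 0.4633
rotvec units [ 0.0015     -0.00091667  0.46333333]
```

View pics/s15.png

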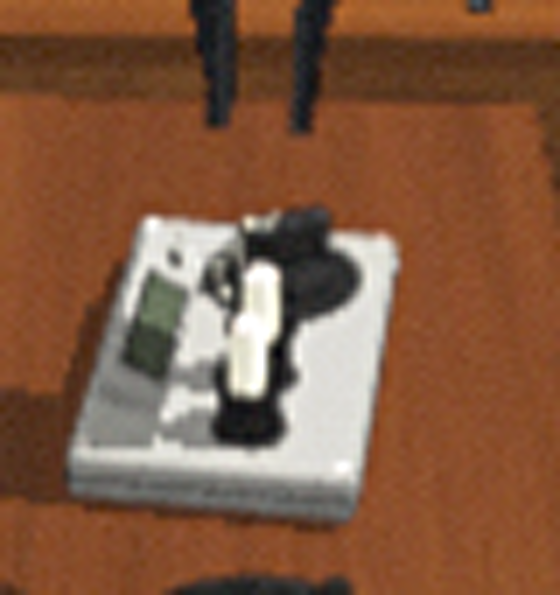

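Both cells stand seated in their wells. Moving to the dial, with the jaws across the bar at -63°.

```bash
python3 -m inch '[[-0.5,-0.02,0,0,0,0],[-0.7,-0.02,0,0,0,0],[-0.72,-0.03,0,0,0,0],[0,0,0,0,0,0.08],[0,0,0,0,0,0.08]]' -0.1
python3 -m inch '[[0,0,0,0,0,0.08],[0,0,0,0,0,0.08],[0,0,0,0,0,0.08],[0,0,0,0,0,0.063],[0,0,0,0,0,0]]'
python3 - <<'E'
from h import *
go(.4457,-.2915,.08,-63.1)
c=camera("side"); crop(c,235,80,315,195,6,"s16")
c=camera("top"); crop(c,290,170,385,240,8,"t16")
E
```

```text
time: 19.62
ee_pos: [0.4437, -0.2913, 0.1467]
eef_rot: [0.853, 0.522, -0.001, -0.001]
ft_force: [-0.8, 0.4, -0.1]
width: 0.039
time: 20.25
ee_pos: [0.4441, -0.2908, 0.1469]
eef_rot: [0.972, 0.233, -0.001, -0.0]
ft_force: [0.5, -0.4, -0.7]
width: 0.0393
t 20.25 pos [ 0.4441 -0.2908  0.1469] jaw -63.01 tilt [-0.0014  0.0002] w 0.0393 F [ 0.5 -0.4 -0.7] j [-0.26  0.23  0.86  1.84 -0.19  1.15 -0.43]
shift units (total) [0.031 0.035 1.673]
turn about tool z: deg 0.09 units 0.0007
rotvec units [-0.00041667  0.0005      0.00075   ]
```

View pics/s16.png

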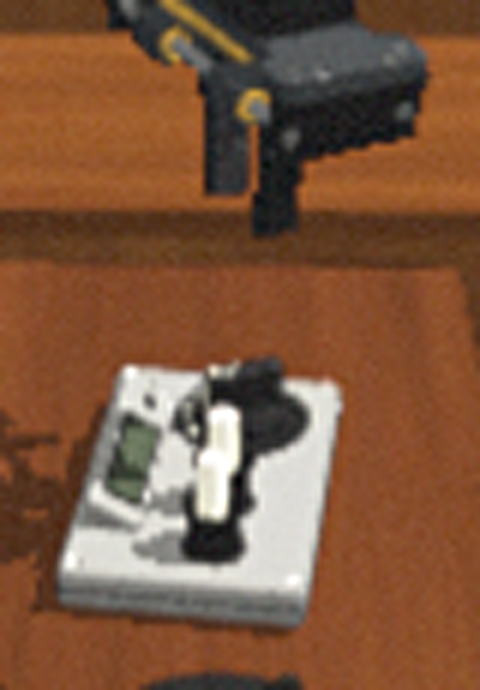

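View pics/t16.png

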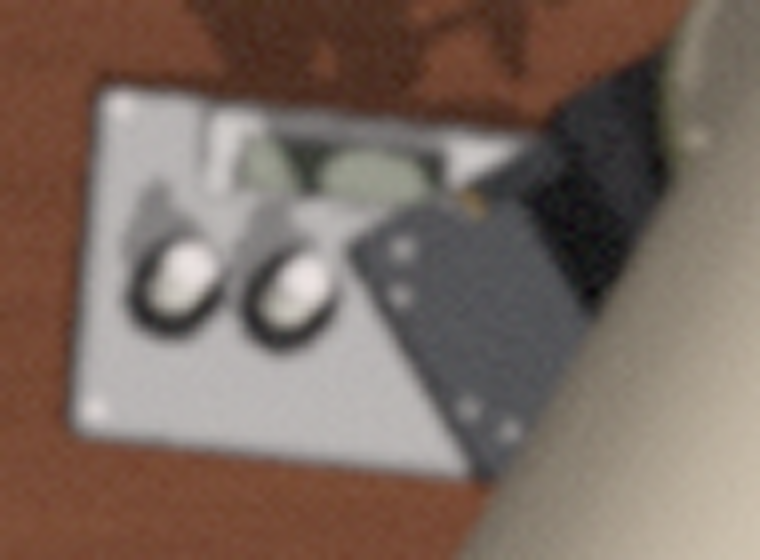

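```bash
python3 -m inch '[[0.03,0.03,0.4,0,0,0],[0,0,0.6,0,0,0],[0,0,0.6,0,0,0],[0,0,0.2,0,0,0],[0,0,0,0,0,0]]'
python3 -m inch '[[0,0,0,0,0,0]]'
python3 - <<'E'
from h import *
go(.4457,-.2915,.039,-63.1)
c=camera("side"); crop(c,250,110,310,165,10,"s17")
f=lambda P:((proj(c,P)-[250,110])*10+5).round(0)
p=read_state()["ee_pos"]; j=np.radians(-63); d=np.array([np.cos(j),np.sin(j),0])*.0195
print("tips",f([p+d,p-d]),"dial",f([[.4437,-.2915,.058]]), "bar ends", f([np.array([.4437,-.2915,.058])+k*.022*np.array([np.cos(.47),np.sin(.47),0]) for k in(1,-1)]))
E
```

```text
time: 20.98
ee_pos: [0.4457, -0.2916, 0.0752]
eef_rot: [0.972, 0.233, -0.001, -0.0]
ft_force: [-0.0, 0.0, 0.8]
width: 0.0393
time: 21.1
ee_pos: [0.4465, -0.2919, 0.0764]
eef_rot: [0.972, 0.233, 0.0, 0.0]
ft_force: [0.4, 0.1, -0.5]
width: 0.0387
t 21.1 pos [ 0.4465 -0.2919  0.0764] jaw -63.05 tilt [ 0.0011 -0.0003] w 0.0387 F [ 0.4  0.1 -0.5] j [-0.2   0.34  0.81  1.91 -0.29  1.01 -0.36]
shift units (total) [-0.014 -0.019  0.934]
turn about tool z: deg 0.05 units 0.0004
rotvec units [ 0.00033333 -0.00041667  0.00041667]
tips [[219. 230.]
 [280. 289.]] dial [[257. 312.]] bar ends [[194. 329.]
 [320. 296.]]
```

View pics/s17.png

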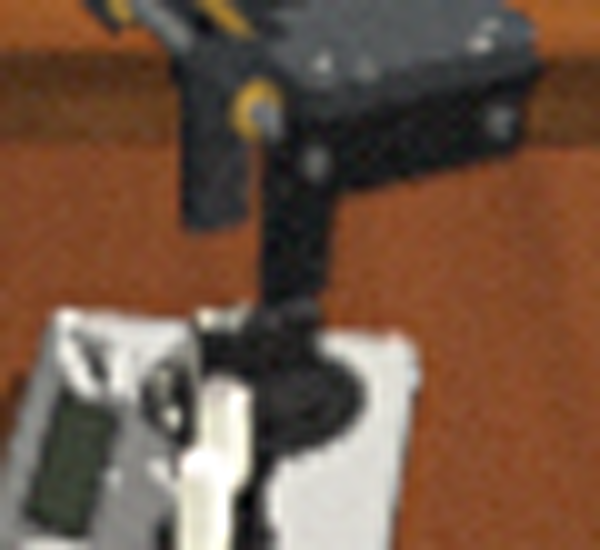

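The tips match the prediction within about 1 px and straddle the bar. Descending onto the grip.

```bash
python3 -m inch '[[0,0,0.2,0,0,0],[0,0,0.25,0,0,0],[0,0,0.25,0,0,0],[0,0,0.2,0,0,0],[0,0,0,0,0,0]]'
python3 -m inch '[[0,0,0,0,0,0]]'
python3 - <<'E'
from h import *
go(.4457,-.2915,.038,-63.1)
c=camera("side"); crop(c,250,110,310,165,10,"s18")
E
```

```text
time: 21.78
ee_pos: [0.4456, -0.2914, 0.039]
eef_rot: [0.973, 0.233, -0.001, -0.0]
ft_force: [-0.5, 0.4, -0.3]
width: 0.039
time: 21.9
ee_pos: [0.4462, -0.2917, 0.0398]
eef_rot: [0.973, 0.233, 0.0, 0.0]
ft_force: [-0.6, 0.9, -0.0]
width: 0.0389
t 21.9 pos [ 0.4462 -0.2917  0.0398] jaw -63.07 tilt [ 0.0001 -0.0001] w 0.0389 F [-0.6  0.9 -0. ] j [-0.17  0.4   0.78  1.93 -0.34  0.95 -0.32]
shift units (total) [-0.008 -0.011  0.046]
turn about tool z: deg 0.03 units 0.0003
rotvec units [ 8.33333333e-05 -0.00000000e+00  2.50000000e-04]
```

View pics/s18.png

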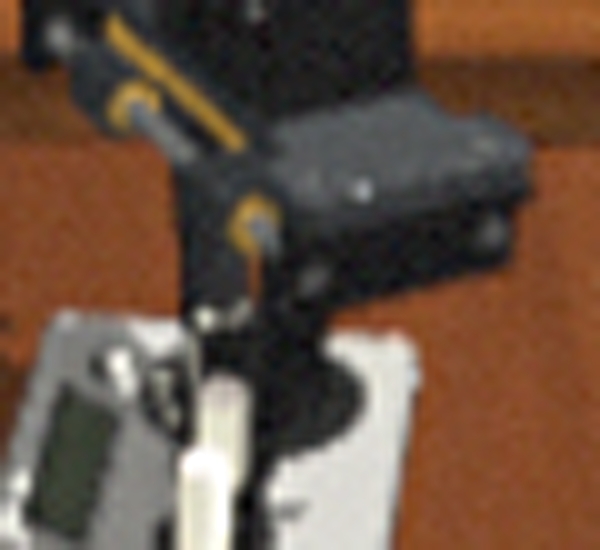

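```bash
python3 -m inch '[[0,0,0.03,0,0,0],[0,0,0,0,0,0],[0,0,0,0,0,0],[0,0,0,0,0,0]]' -1 35
python3 -m inch '[[0,0,0,0,0,0],[0,0,0,0,0,0]]'
python3 -c "
from h import *
go(.4457,-.2915,.038,-63.1);print(read_state()['torque'])"
```

```text
time: 22.45
ee_pos: [0.4465, -0.2921, 0.0386]
eef_rot: [0.973, 0.233, 0.0, 0.001]
ft_force: [2.2, -3.7, -2.9]
width: 0.0122
time: 22.7
ee_pos: [0.4464, -0.292, 0.0387]
eef_rot: [0.973, 0.233, 0.0, 0.0]
ft_force: [3.8, -4.8, -3.7]
width: 0.0117
t 22.7 pos [ 0.4464 -0.292   0.0387] jaw -63.08 tilt [ 0.0008 -0.0008] w 0.0117 F [ 3.8 -4.8 -3.7] j [-0.17  0.4   0.78  1.93 -0.35  0.94 -0.32]
shift units (total) [-0.01  -0.02   0.016]
turn about tool z: deg 0.02 units 0.0002
rotvec units [ 0.0005     -0.00016667  0.00016667]
[-1.0088978  -0.5645468  -0.09288533]
```

The bar is gripped (11.7 mm). Turning clockwise in steps.

```bash
python3 -m inch '[[0,0.01,0,0,0,0.03],[0,0,0,0,0,0.06],[0,0,0,0,0,0.06],[0,0,0,0,0,0.05],[0,0,0,0,0,0]]'
python3 - <<'E'
from h import *
go(.4457,-.2915,.038,-133);print(read_state()['torque'])
c=camera("side"); crop(c,250,110,310,165,10,"s19")
E
```

```text
time: 23.32
ee_pos: [0.4466, -0.2926, 0.0387]
eef_rot: [1.0, 0.025, 0.0, 0.001]
ft_force: [3.3, -5.5, -3.1]
width: 0.0118
t 23.32 pos [ 0.4466 -0.2926  0.0387] jaw -87.15 tilt [ 0.0006 -0.0014] w 0.0118 F [ 3.3 -5.5 -3.1] j [-0.23  0.44  0.87  1.93 -0.41  0.96 -0.69]
shift units (total) [-0.02  -0.029  0.016]
turn about tool z: deg 45.85 units 0.3821
rotvec units [ 0.00058333 -0.0005      0.38208333]
[-1.17291532 -0.49773683  0.1184235 ]
```

View pics/s19.png

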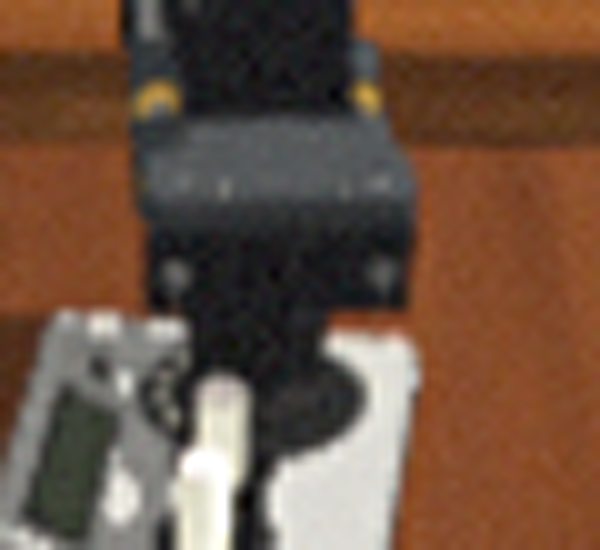

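The turn is 24° (first click), the moment changed as expected, and the cells are undisturbed. Continuing.

```bash
python3 -m inch '[[0,0,0,0,0,0.05],[0,0,0,0,0,0.06],[0,0,0,0,0,0.06],[0,0,0,0,0,0.03],[0,0,0,0,0,0]]'
python3 -m inch '[[0,0,0,0,0,0.05],[0,0,0,0,0,0.06],[0,0,0,0,0,0.05],[0,0,0,0,0,0.02],[0,0,0,0,0,0]]'
python3 - <<'E'
from h import *
go(.4457,-.2915,.038,-133);print(read_state()['torque'])
c=camera("side"); crop(c,240,110,310,190,8,"s20")
c=camera("top"); crop(c,290,170,385,240,8,"t20")
E
```

```text
time: 24.0
ee_pos: [0.4464, -0.2932, 0.0387]
eef_rot: [0.983, -0.183, 0.001, 0.001]
ft_force: [3.6, -7.5, -4.8]
width: 0.012
time: 24.62
ee_pos: [0.4462, -0.2935, 0.0387]
eef_rot: [0.931, -0.364, 0.001, 0.001]
ft_force: [2.9, -9.1, -6.5]
width: 0.0121
t 24.62 pos [ 0.4462 -0.2935  0.0387] jaw -132.73 tilt [ 0.0004 -0.003 ] w 0.0121 F [ 2.9 -9.1 -6.5] j [-0.36  0.52  1.05  1.94 -0.54  0.99 -1.37]
shift units (total) [-0.043 -0.029  0.016]
turn about tool z: deg 0.27 units 0.0023
rotvec units [ 0.00091667 -0.00108333  0.00225   ]
[-1.9792707  -0.40557726  0.15490317]
```

View pics/s20.png

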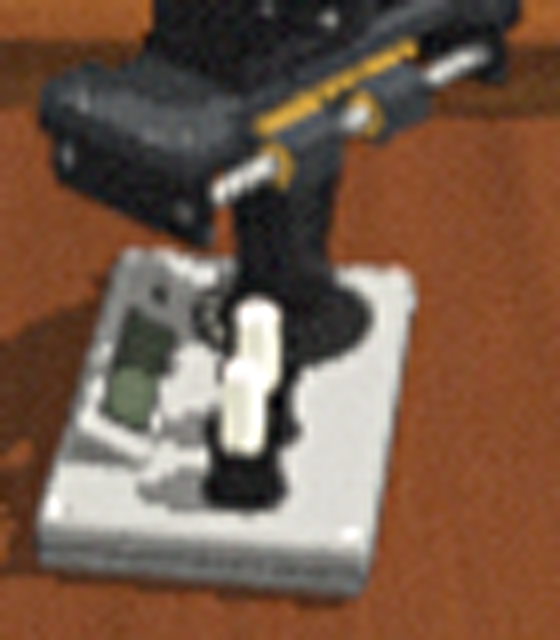

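View pics/t20.png

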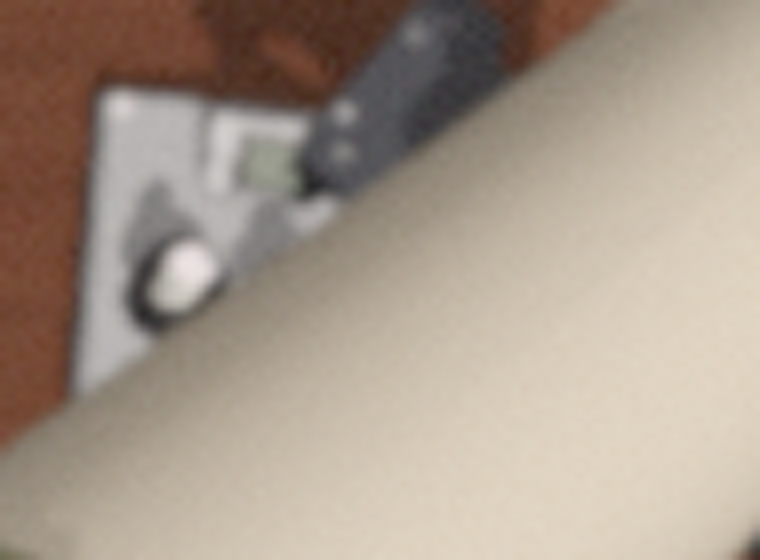

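The dial has turned 69.7° = 1.216 rad, with the jaws flush at 12.1 mm. I'll add about 1° of margin, wait, and run the final checks.

```bash
python3 -m inch '[[0,0,0,0,0,0.01],[0,0,0,0,0,0],[0,0,0,0,0,0],[0,0,0,0,0,0],[0,0,0,0,0,0]]'
python3 -m inch '[[0,0,0,0,0,0],[0,0,0,0,0,0],[0,0,0,0,0,0],[0,0,0,0,0,0],[0,0,0,0,0,0]]'
python3 - <<'E'
from h import *
go(.4457,-.2915,.038,-133);print(read_state()['torque'])
c=camera("side"); a=load("side0")["img"]; b=c["img"]
m=lambda i:(i[188:222,240:305].max(2)<70).astype(np.uint8)
for i in(a,b): M=cv2.moments(m(i),True); print("mouse",M["m00"],M["m10"]/M["m00"]+240,M["m01"]/M["m00"]+188)
crop(c,235,110,315,320,3,"s21"); crop(c,255,120,295,165,14,"s21b")
E
```

```text
time: 25.35
ee_pos: [0.4462, -0.2936, 0.0387]
eef_rot: [0.928, -0.374, 0.001, 0.001]
ft_force: [3.0, -9.6, -6.4]
width: 0.0118
time: 25.98
ee_pos: [0.4462, -0.2936, 0.0387]
eef_rot: [0.928, -0.374, 0.001, 0.001]
ft_force: [1.7, -9.9, -5.5]
width: 0.0118
t 25.98 pos [ 0.4462 -0.2936  0.0387] jaw -133.9 tilt [ 0.0006 -0.0029] w 0.0118 F [ 1.7 -9.9 -5.5] j [-0.36  0.53  1.06  1.94 -0.55  1.   -1.39]
shift units (total) [-0.045 -0.029  0.017]
turn about tool z: deg -0.9 units -0.0075
rotvec units [ 0.00083333 -0.00116667 -0.0075    ]
[-2.01728871 -0.39197831  0.15897524]
mouse 604.0 270.54635761589407 202.408940397351
mouse 649.0 270.7812018489985 202.20030816640985
```

View pics/s21.png

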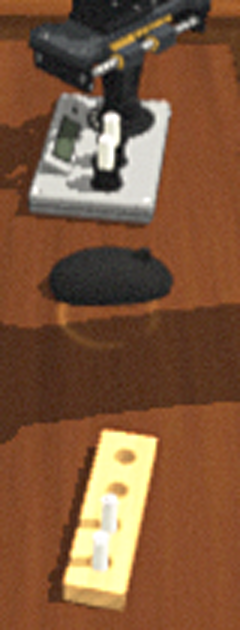

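View pics/s21b.png

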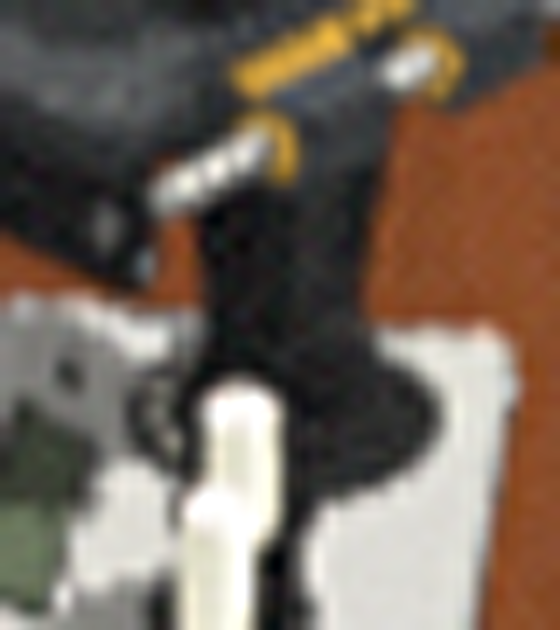

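```bash
python3 -c "
from bench import close_job; print(close_job())"
```

```text
the job is handed in; nothing more can be done
None
```

I put both AA cells in the tester's wells, flat end down, and let go of them. I then turned the dial clockwise to the third click and handed the job in with the gripper still holding it there, at about 26 s.

- **Dial:** the gripper turned 70.8° (about 1.24 rad; 1.08 or more is needed, end stop at 1.32). The jaws stayed flush on the 12 mm bar, the pose was steady over the last 0.6 s, and the wrist force was about 12 N. I took the dial angle from the gripper's rotation, because the fingers hid the bar's white line in both cameras.
- **Cells:** the last side view shows both AA cells upright in the wells and the two AAA cells still standing in the block.
- **Mouse:** its centre moved less than 0.3 px in the image, so it stayed where it was.
- **One disagreement:** the arm's own position readings and the cameras differed by about 2 mm in x. I corrected for that before inserting the cells and gripping the dial.

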